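Make up the refit tray of an injector

TASK

Make up the refit tray for one injector: put the injector, its bare aluminium sleeve, its hex union and its forked hold-down clamp each fully home in the insert that is made for it (injector lying in the long trough, sleeve lying in the V-blocks, union standing upright in the round well, clamp lying flat with the locating pin between the tines of its fork). The capped white sample tube and the plain two-hole strap look similar but do not belong to the set: leave them where they lie. The tester and its hoses stand close behind the tray, in the way of wide swings.

Things in the scene. Friction and masses are not known exactly. Their poses are not given: they have to be found in the camera images.
- injector: The injector: slim stepped steel body lying on its side, pointed nozzle tip, hex in the middle, dark sealing ring; 110 long along its y, up to 23 wide, 20 high. Grip it across x at the middle, where it measures 16. 0.16 kg. Origin: centre of its underside. Either end may point either way in the tray.
- sleeve: Spacer sleeve: plain pale turned aluminium tube lying on its side, 75 long along y, 18 in diameter, no cap and no steps. It can roll. 0.09 kg. Origin: on its axis, midway along (9 above what it lies on).
- union: Hex union: silver-coloured hexagonal pipe fitting standing upright on its collar, 35 high, hexagon 19 across flats (flats face +x and -x), 22 across corners, threaded stub upward. 0.06 kg. Origin: centre of its underside, z up.
- fork_clamp: Forked hold-down clamp: flat steel claw, 78 long along y (y=-38 to +40), 36 wide along x, 14 thick, one bolt hole; its +y end is an open fork with a slot 20 wide from y=+14 to the end. Grip it across x near y=0. 0.22 kg. Origin: on its underside, z up.
- plain_strap: Look-alike, stays where it is: plain flat steel strap, 78 long along y, 36 wide, 14 thick, two bored holes and no fork. Loose. Origin: centre of its underside.
- sample_tube: Look-alike, stays where it is: white plastic sample tube with a ribbed screw cap at one end, lying on its side, 88 long along y, 25 in diameter at the cap. Loose. Origin: underside, midway.
- trough_insert: Grey insert, 66 (x) by 140 (y), fixed in a sheet-metal tray (rim 14 above bench) in a row of four, 68 apart, order varies. Origin: centre of underside, 3 above bench; its base plate's top is z=+6. For the injector: flat-floored trough along y, floor (z=+6) 26 wide, flaring to 40 at its top, 12 higher; end walls 131 apart. Side blocks at |y|=28 to 62, middle open for fingers.
- vee_insert: Grey insert, 66 (x) by 140 (y), fixed in a sheet-metal tray (rim 14 above bench) in a row of four, 68 apart, order varies. Origin: centre of underside, 3 above bench; its base plate's top is z=+6. For the sleeve: 90 degree V-blocks, 16 high, mouth 34 wide, at |y|=22 to 38, middle open for fingers; end stops 91 apart, 18 high. Seated, the sleeve's origin is at z=+19, its axis along y.
- well_insert: Grey insert, 66 (x) by 140 (y), fixed in a sheet-metal tray (rim 14 above bench) in a row of four, 68 apart, order varies. Origin: centre of underside, 3 above bench; its base plate's top is z=+6. For the union: one round flared well in the middle, 33 wide inside at its floor (z=+7), 43 at its mouth (z=+16). The union stands upright in it, turned any way.
- pin_insert: Grey insert, 66 (x) by 140 (y), fixed in a sheet-metal tray (rim 14 above bench) in a row of four, 68 apart, order varies. Origin: centre of underside, 3 above bench; its base plate's top is z=+6. For the clamp: pin, 8 thick, 11 high, at y=+24; heel wall (face y=-46) and side stops 50 apart (y=-42 to -24), all 10 high. Clamp flat on the base, fork to +y, pin in its slot: origins coincide in x, y.
Mind the look-alikes: they are no part of the job. Leave any blue look-alike of the sleeve alone.

How it is judged:
By the outcome, as a careful person would: the job done as asked, in the order asked, and still so for the second after the job is handed in, with the robot touching nothing.
It also fails if it takes over 120 s, if anything falls off the work surface, if the arm or the gripper's body presses on something with over 40 N, if the wrist force passes 120 N, or if a joint passes its speed limit or range.

ROBOT

A 6-joint arm with a two-finger parallel gripper is mounted at the origin on a cart in front of the work surface, level with it; the furniture and walls round the work are solid. World frame = base frame: x ahead of the robot, y to its left, z up, the work surface at z = 0. Lengths are in m, angles in rad, forces in N, time in s.
With the tool pointing down it reaches from about 0.35 to 0.975 m from the base axis. Payload 17.4 kg.
Tool frame: the origin (TCP) lies on the front face of the gripper's body, between the roots of the fingers; the fingertips stand 73 mm ahead of it and the grasp point (between the pads) lies 54 mm ahead of it (env.nose_length is the distance from the TCP to the fingertips, in m); z points along the fingers, x is the direction in which the jaws open and shut, and the axes are right-handed (so a half turn about z gives the same grasp; the last joint's range is limited). The gripper opens to 85 mm and grips with 20 to 120 N. Pads are 22 mm wide; open, the fingers measure 114 mm over their backs; the gripper's body (76 mm by 85 mm) begins 54 mm behind the grasp point. The pads swing forward as they close: fully open they stand 13 mm farther back than shut.
Start: joints at [1.165, 0.116, 1.442, -0, 1.584, -0.038], TCP at [0.243, 0.63, 0.304] pointing down, gripper open.
Joint ranges: [-2.83, 2.83], [-0.83, 2.19], [0.07, 2.5], [-1.14, 4.28], [0.01, 3], [-2.97, 2.97]. Speed limits (rad/s): [1.89, 1.89, 2.22, 3.14, 3.14, 3.14].

INTERFACE

Orientations are given as [roll, pitch, yaw] about the fixed x, y, z axes, in that order (R = Rz(yaw) Ry(pitch) Rx(roll)).
In Python, from rig import sensors, camera, ticket, env gives the robot as it stands. The module is installed in compiled form; this text tells all that it offers.
- The arm moves only by the shell command python3 -m jog 'ROWS'. ROWS is text: rows parted by semicolons, each of 7 numbers parted by spaces: the finger opening in mm, from 0 to 85.4, then the shift along the world's x, y, z in mm, then the turn, a rotation vector about the world's x, y, z in degrees. In form: grip tx ty tz rx ry rz; .... A call has 1 to 20 rows; each row is the pose to reach, as a shift and turn from the pose measured when the call began; what a row does not reach only later rows make up. A row lasts 1/8 s, in which the tool goes at most 62.5 mm and 10.7 degrees, less where a joint would pass 70% of its speed; a pose out of reach is approached as far as the arm can. A call with a gripper value outside its range is refused whole. The fingers move at their own pace and stop on an object; the grip force is fixed at half the most. Time passes only in rows, so rows that repeat a pose let the fingers close. It gives the time, the measured TCP pose, the force and the opening at its end, in the units of the state.
- sensors.state(): the state, without advancing time (a new reading comes with each control period).
- camera(name): name is "side" or "top" or "wrist"; returns a dict with "img" (400x640x3 uint8, red, green, blue), "z_map" (400x640 float32, m along the optical axis (not along the pixel's ray), 0 where there is no reading), "fx", "fy", "cx", "cy" (pixels), "R" (3x3) and "t" (3): a world point X has camera coordinates R X + t. Camera axes: x right, y down, z forward; pixel columns grow to the right and rows downward; lengths in m; the calibration is good to about 2 mm. The wrist camera is an equidistant fisheye: a pixel r from the principal point sees the ray r / f radians off the axis. A picture is of the moment at which its call begins.
- ticket.finish_job(): hands the job in, once; it reports no verdict.
The state is a dict: "time_s": time; "joint_pos": joint angles; "dq": joint speeds; "effort": joint torques, N m; "ee_pos": TCP position; "tcp_rot": TCP orientation; "contact_force": force on the tool from outside, world axes, zero at the start; "ft_torque": the same for the moment, N m; "opening": finger opening in m.
Only numpy, scipy, OpenCV 4.12 (cv2) and the standard library are available. Lean on these libraries where they do the work, as an engineer would, in place of code of your own. Each camera call takes 0.05 s, during which the arm holds its last target. There are 200 camera calls.

## Working session

There is one attempt and no reset: what is moved stays moved. The work goes in short steps, Python scripts to look and compute and a shell command to move; the robot and the scene stay as the last step left them, time stands still between calls to the robot, and variables do not carry over. Pictures are saved under pics/ and viewed, about 12 in all and at most 16, crops included, and the job is handed in when it is done.

```bash
mkdir -p pics; cat > h.py <<'E'
import numpy as np, cv2
from rig import sensors, camera, ticket, env
def cloud(c):
    z=c["z_map"].astype(float); v,u=np.mgrid[0:z.shape[0],0:z.shape[1]]
    P=np.stack([(u-c["cx"])/c["fx"]*z,(v-c["cy"])/c["fy"]*z,z],-1)
    W=(P-np.array(c["t"]))@np.array(c["R"]); W[z==0]=np.nan
    return W
def save(n,img): cv2.imwrite("pics/"+n+".png",cv2.cvtColor(np.ascontiguousarray(img),cv2.COLOR_RGB2BGR))
E
python3 - <<'E'
from h import *
for n in("top","side"):
    c=camera(n); save(n+"0",c["img"]); np.savez(n+"0.npz",**c)
    print(n,c["fx"],c["cx"],c["cy"],np.round(c["R"],3).tolist(),np.round(c["t"],3))
s=sensors.state(); print({k:np.round(v,3) for k,v in s.items()})
E
```

```text
top 468.4888915255339 320.8524735374309 208.84201109335874 [[0.021, -1.0, 0.003], [-0.982, -0.021, -0.19], [0.19, 0.001, -0.982]] [0.022 0.529 1.294]
side 454.220413752493 330.62809523347175 193.53804299779705 [[-1.0, 0.012, -0.019], [0.023, 0.62, -0.785], [0.002, -0.785, -0.62]] [0.534 0.002 1.118]
{'time_s': np.float64(0.1), 'joint_pos': array([ 1.165,  0.116,  1.442, -0.   ,  1.584, -0.038]), 'dq': array([-0.   ,  0.   , -0.003,  0.001, -0.001, -0.002]), 'effort': array([ 2.0000e-03, -7.3366e+01, -6.3379e+01,  0.0000e+00,  5.0000e-03,
        0.0000e+00]), 'ee_pos': array([0.243, 0.63 , 0.303]), 'tcp_rot': array([-3.142e+00,  1.000e-03,  1.203e+00]), 'contact_force': array([ 0.032,  0.161, -0.123]), 'ft_torque': array([-0.025, -0.011, -0.03 ]), 'opening': np.float64(0.085)}
```

View pics/top0.png

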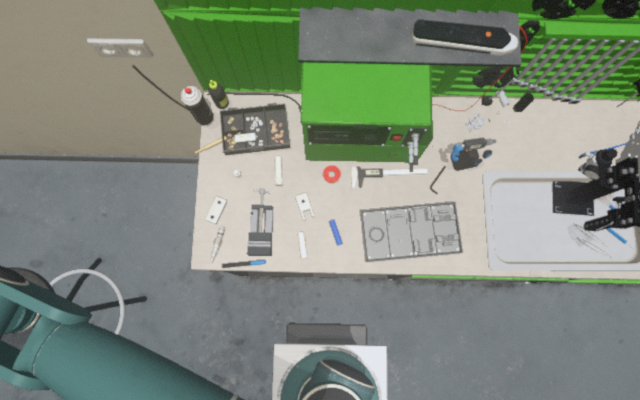

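View pics/side0.png

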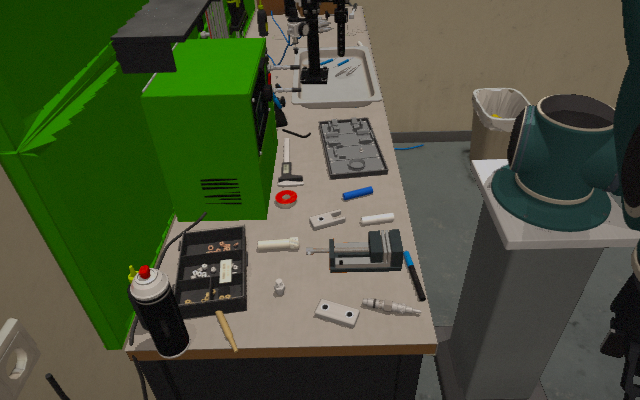

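```bash
python3 - <<'E'
from h import *
c=dict(np.load("top0.npz")); W=cloud(c)
a=c["img"][150:275,195:355]; b=c["img"][195:270,350:470]
a=cv2.resize(a,None,fx=4,fy=4,interpolation=cv2.INTER_CUBIC); b=cv2.resize(b,(0,0),fx=4,fy=4,interpolation=cv2.INTER_CUBIC)
save("cropA",a); save("cropB",b)
h=(W[...,2]); 
hsv=cv2.cvtColor(c["img"],cv2.COLOR_RGB2HSV)
bench=np.nanmedian(h[215:225,270:290]); print("bench",bench)
m=((h>bench+.005)&(h<.2)).astype(np.uint8); m[:, :195]=0;m[:165]=0;m[272:]=0;m[:,360:]=0
n,l,st,ce=cv2.connectedComponentsWithStats(m)
for i in range(1,n):
    if st[i,4]<15: continue
    q=W[l==i]; r=cv2.minAreaRect((q[:,:2]*1000).astype(np.float32)); print(np.round(ce[i]),st[i,4],np.round(r[0]),np.round(r[1]),round(r[2]),"zmax",round(np.nanmax(q[:,2]),3))
E
```

```text
bench -0.0002623980976202869
[278. 175.] 149 [637. 165.] [60. 24.] 3 zmax 0.032
[331. 173.] 219 [645.   7.] [51. 51.] 0 zmax 0.023
[355. 176.] 119 [639. -67.] [67. 24.] 0 zmax 0.019
[236. 173.] 42 [638. 289.] [19. 18.] 90 zmax 0.039
[260. 228.] 1280 [497. 213.] [207.  76.] 0 zmax 0.064
[303. 204.] 265 [548.  83.] [82. 39.] 21 zmax 0.02
[215. 209.] 328 [529. 346.] [38. 78.] 69 zmax 0.024
[335. 232.] 161 [470. -10.] [75. 21.] 20 zmax 0.027
[217. 242.] 204 [427. 337.] [ 22. 109.] 72 zmax 0.024
[302. 244.] 167 [429.  88.] [74. 22.] 11 zmax 0.025
[243. 263.] 204 [371. 256.] [ 17. 128.] 6 zmax 0.018
```

View pics/cropA.png

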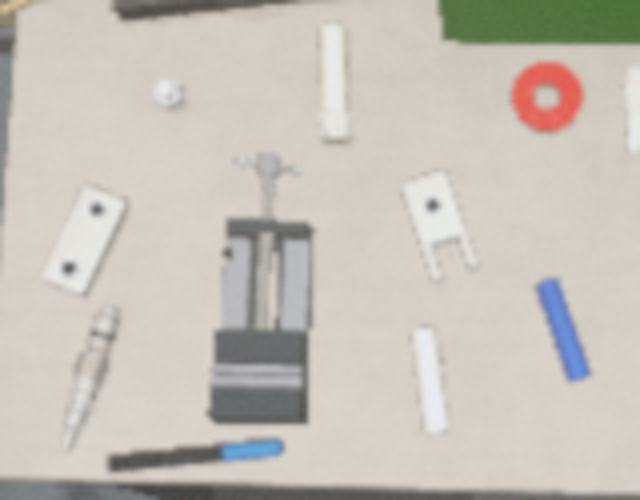

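View pics/cropB.png

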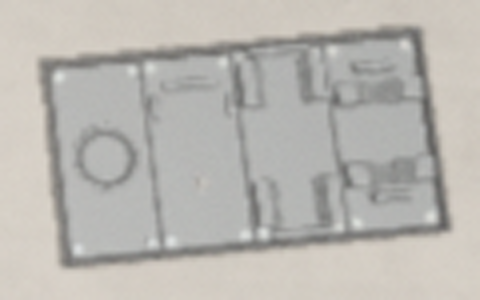

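Candidates, by top-image pixel:
- Injector (217,242): stepped, with a hex. It is the only such object.
- Sleeve: the plain white/pale bar at (302,244). The blue bar (335,232) and the capped tube (278,172) are look-alikes.
- Union (236,173).
- Clamp (303,205): forked. The two-hole strap (215,209) is the look-alike.

The crops confirm these. In tray order from the left: well (105,158 in crop B), pin (200,183, with the heel wall at the top so the fork points toward the robot), trough, V-blocks.

```bash
python3 - <<'E'
from h import *
c=dict(np.load("top0.npz")); W=cloud(c); img=c["img"]
R,t=c["R"],c["t"]; C=-R.T@t
def ray(uv,z):
    d=np.array([(uv[0]-c["cx"])/c["fx"],(uv[1]-c["cy"])/c["fy"],1])@R; return C+d*(z-C[2])/d[2]
h=W[...,2]
m=((h>.006)&(h<.2)).astype(np.uint8); m[:,:345]=0;m[:,475:]=0;m[:195]=0;m[275:]=0
k,_=cv2.findContours(m,cv2.RETR_EXTERNAL,cv2.CHAIN_APPROX_NONE); k=max(k,key=cv2.contourArea)
P=np.array([ray(p[0],.014)[:2]*1000 for p in k],np.float32); print(cv2.minAreaRect(P))
m2=((img.max(2)<95)).astype(np.uint8); m2[:,:345]=0;m2[:,475:]=0;m2[:195]=0;m2[268:]=0
k,_=cv2.findContours(m2,cv2.RETR_EXTERNAL,cv2.CHAIN_APPROX_NONE); k=max(k,key=cv2.contourArea)
P=np.array([ray(p[0],.012)[:2]*1000 for p in k],np.float32); r=cv2.minAreaRect(P);print(r)
for n,uv,z in(("well",(350+105/4,195+158/4),.019),("pin",(350+200/4,195+183/4),.02)): print(n,ray(uv,z)*1000)
cc,ww,a=r
e=np.array([np.cos(np.radians(a)),np.sin(np.radians(a))])
if ww[0]<ww[1]: e=np.array([-e[1],e[0]])
if e[1]<0:e=-e
for i,n in enumerate(("vee","trough","pin","well")): print(n,np.round(np.array(cc)+e*68*(i-1.5)),e)
# tester front
print("tester minx",np.nanmin(W[60:160,305:430][(h[60:160,305:430]>.1)],0)*1)
E
```

```text
((477.5768127441406, -230.09530639648438), (155.71275329589844, 285.5589599609375), 6.567560195922852)Traceback (most recent call last):
  File "<stdin>", line 11, in <module>
ValueError: max() iterable argument is empty
```

```bash
python3 -m jog '60 184 -293 -60 0 0 3;60 184 -293 -60 0 0 3;60 184 -293 -60 0 0 3;60 184 -293 -60 0 0 3;60 184 -293 -60 0 0 3;60 184 -293 -60 0 0 3;60 184 -293 -60 0 0 3;60 184 -293 -60 0 0 3;60 184 -293 -60 0 0 3;60 184 -293 -60 0 0 3'
python3 - <<'E'
from h import *
c=camera("wrist"); save("w1",c["img"]); np.savez("w1.npz",**c)
print(c["fx"],c["cx"],c["cy"],np.round(c["R"],3).tolist(),-c["R"].T@c["t"])
E
```

```text
time_s: 1.35
ee_pos: [0.4263, 0.3375, 0.2433]
tcp_rot: [-3.142, 0.001, 1.257]
contact_force: [-0.5, 0.1, -0.2]
opening: 0.0599
309.70691628693146 322.7885280495884 198.82771463000432 [[0.309, 0.951, -0.002], [0.919, -0.298, 0.258], [0.245, -0.082, -0.966]] [0.36444584 0.35868091 0.31307334]
```

View pics/w1.png

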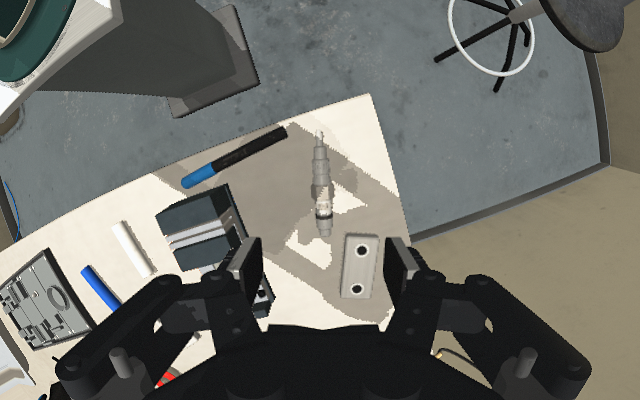

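```bash
cat >> h.py <<'E'
def wray(c,u,v,z):
    a,b=u-c["cx"],v-c["cy"]; r=np.hypot(a,b)+1e-9; th=r/c["fx"]
    d=np.array([a/r*np.sin(th),b/r*np.sin(th),np.cos(th)])@c["R"]; C=-c["R"].T@c["t"]
    return (C+d*(z-C[2])/d[2])*1000
E
python3 - <<'E'
from h import *
c=dict(np.load("w1.npz"))
a=wray(c,319,131,.01);b=wray(c,324,237,.01); print(a,b,(a+b)/2,np.linalg.norm(a-b),np.degrees(np.arctan2(*(a-b)[1::-1])))
for n,uv,z in(("well",(60,298),.019),("strap",(360,266),.014)): print(n,wray(c,*uv,z))
E
```

```text
[375.24154096 350.60101907  10.        ] [481.20796395 321.33553376  10.        ] [428.22475245 335.96827642  10.        ] 109.93339544249373 164.56107362408676
well [ 464.96751112 -111.34472118   19.        ]
strap [524.40051604 348.38487061  14.        ]
```

```bash
python3 -m jog '42 2 -1 0 0 0 2;42 2 -1 -60 0 0 2;42 2 -1 -110 0 0 2;42 2 -1 -150 0 0 2;42 2 -1 -166 0 0 2;42 2 -1 -166 0 0 2;42 2 -1 -166 0 0 2;0 2 -1 -166 0 0 2;0 2 -1 -166 0 0 2;0 2 -1 -166 0 0 2;0 2 -1 -166 0 0 2;0 2 -1 -166 0 0 2;0 2 -1 -166 0 0 2'
python3 -m jog '0 0 0 30 0 0 0;0 0 0 80 0 0 0;0 0 0 140 0 0 0;0 0 0 190 0 0 0;0 0 0 210 0 0 0'
```

```text
time_s: 3.02
ee_pos: [0.4289, 0.3367, 0.0788]
tcp_rot: [3.14, -0.001, 1.291]
contact_force: [-0.7, -0.6, 7.0]
opening: 0.0149
time_s: 3.65
ee_pos: [0.4291, 0.3369, 0.2924]
tcp_rot: [3.138, -0.004, 1.291]
contact_force: [0.1, 0.9, -2.1]
opening: 0.015
```

```bash
python3 -m jog '0 10 -60 0 0 0 3;0 20 -120 0 0 0 6;0 25 -180 0 0 0 9;0 30 -240 0 0 0 12;0 35 -300 0 0 0 15;0 40 -360 0 0 0 18;0 45 -420 0 0 0 21;0 50 -480 0 0 0 22.5;0 52 -540 0 0 0 22.5;0 52 -601 0 0 0 22.5;0 52 -601 0 0 0 22.5;0 52 -601 -80 0 0 22.5;0 52 -601 -80 0 0 22.5;0 52 -601 -80 0 0 22.5;0 52 -601 -80 0 0 22.5'
python3 - <<'E'
from h import *
c=camera("wrist"); save("w2",c["img"]); np.savez("w2.npz",**c)
E
```

```text
time_s: 5.52
ee_pos: [0.4817, -0.264, 0.2144]
tcp_rot: [3.136, -0.003, 1.685]
contact_force: [0.1, -0.3, -1.3]
opening: 0.0145
```

View pics/w2.png

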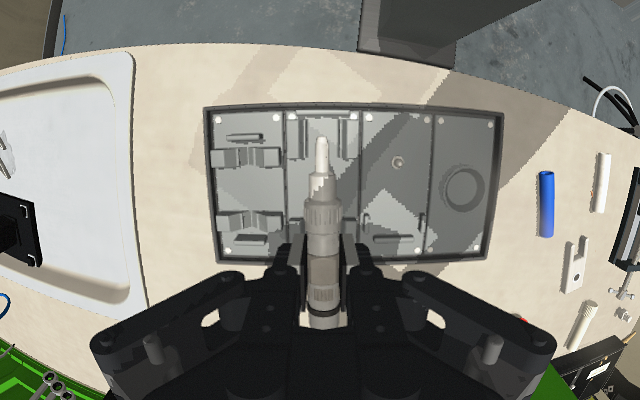

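```bash
python3 - <<'E'
from h import *
c=dict(np.load("w2.npz"))
for n,u,v,z in(("c1",204,107,.014),("c2",503,113,.014),("c3",488,263,.014),("c4",217,263,.014),("pin base",398,166,.009),("pin top",397,160,.02),("well",464,187,.019),("s1",219,118,.009),("s2",495,122,.009),("s3",475,250,.009),("s4",226,252,.009),("blkL",304,157,.021),("blkR",340,157,.021),("endwL",286,112,.009),("endwR",360,114,.009)): print(n,np.round(wray(c,u,v,z)))
E
```

```text
c1 [ 417. -378.   14.]
c2 [385. -98.  14.]
c3 [541. -75.  14.]
c4 [ 569. -361.   14.]
pin base [ 453. -197.    9.]
pin top [ 446. -202.   20.]
well [ 462. -131.   19.]
s1 [ 426. -364.    9.]
s2 [ 395. -103.    9.]
s3 [529. -94.   9.]
s4 [ 558. -353.    9.]
blkL [ 453. -282.   21.]
blkR [ 450. -252.   21.]
endwL [ 416. -303.    9.]
endwR [ 411. -238.    9.]
```

```bash
python3 -m jog '0 0 0 -50 0 0 0;0 0 0 -90 0 0 0;0 0 0 -110 0 0 0;0 0 0 -118 0 0 0;0 0 0 -124 0 0 0;0 0 0 -125 0 0 0;0 0 0 -125 0 0 0;0 0 0 -125 0 0 0'
```

```text
time_s: 6.58
ee_pos: [0.4819, -0.2643, 0.0901]
tcp_rot: [3.135, -0.002, 1.684]
contact_force: [-0.0, 0.7, -2.0]
opening: 0.0147
```

```bash
python3 -m jog '0 0 0 -2 0 0 0;0 0 0 -2 0 0 0;34 0 0 -2 0 0 0;34 0 0 -2 0 0 0;34 0 0 -2 0 0 0;34 0 0 -2 0 0 0;34 0 0 40 0 0 0;34 0 0 90 0 0 0;34 0 0 150 0 0 0;34 0 0 200 0 0 0;34 0 0 200 0 0 0'
```

```text
time_s: 7.95
ee_pos: [0.4826, -0.2646, 0.2946]
tcp_rot: [3.13, 0.002, 1.685]
contact_force: [0.1, 0.4, 0.5]
opening: 0.0341
```

```bash
python3 -m jog '42 -10 60 0 0 0 1;42 -20 120 0 0 0 2;42 -30 180 0 0 0 3;42 -40 240 0 0 0 4;42 -50 300 0 0 0 4.5;42 -54 352 -40 0 0 4.5;42 -54 352 -50 0 0 4.5;42 -54 352 -50 0 0 4.5;42 -54 352 -50 0 0 4.5;42 -54 352 -50 0 0 4.5'
python3 - <<'E'
from h import *
c=camera("wrist"); save("w3",c["img"]); np.savez("w3.npz",**c)
E
```

```text
time_s: 9.2
ee_pos: [0.429, 0.0865, 0.2454]
tcp_rot: [3.129, 0.002, 1.761]
contact_force: [0.3, -0.2, -0.1]
opening: 0.0421
```

View pics/w3.png

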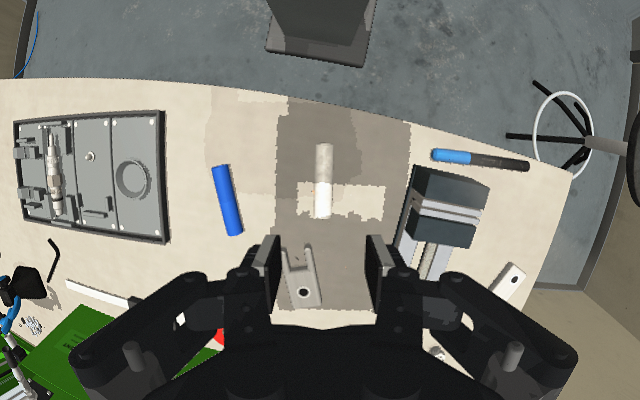

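```bash
python3 - <<'E'
from h import *
c=dict(np.load("w3.npz"))
a=wray(c,325,144,.011);b=wray(c,323,218,.011); print(a,b,(a+b)/2,np.linalg.norm(a-b),np.degrees(np.arctan2(*(b-a)[1::-1])))
print(wray(c,303,292,.014), wray(c,291,248,.014),wray(c,309,245,.014))
E
```

```text
[392.84406329  81.83140836  11.        ] [468.22476329  94.36251061  11.        ] [430.53441329  88.09695948  11.        ] 76.41517163816901 9.438398004800778
[559.772967    88.80306124  14.        ] [507.17619177  67.07539227  14.        ] [499.87784226  85.35402414  14.        ]
```

```bash
python3 -m jog '42 1 1 -50 0 0 -1;42 1 1 -100 0 0 -1;42 1 1 -145 0 0 -1;42 1 1 -168 0 0 -1;42 1 1 -169 0 0 -1;42 1 1 -169 0 0 -1;42 1 1 -169 0 0 -1;0 1 1 -169 0 0 -1;0 1 1 -169 0 0 -1;0 1 1 -169 0 0 -1;0 1 1 -169 0 0 -1;0 1 1 -169 0 0 -1;0 1 1 -169 0 0 -1'
python3 -m jog '0 0 0 30 0 0 0;0 0 0 80 0 0 0;0 0 0 140 0 0 0;0 0 0 190 0 0 0;0 0 0 210 0 0 0'
```

```text
time_s: 10.88
ee_pos: [0.4303, 0.0876, 0.0772]
tcp_rot: [3.128, 0.002, 1.744]
contact_force: [-0.8, 0.0, 6.7]
opening: 0.0164
time_s: 11.5
ee_pos: [0.4306, 0.0877, 0.2904]
tcp_rot: [3.124, 0.002, 1.744]
contact_force: [0.6, 0.5, -1.1]
opening: 0.0156
```

```bash
python3 -m jog '0 10 -60 0 0 0 -1;0 20 -120 0 0 0 -2;0 30 -180 0 0 0 -3;0 40 -240 0 0 0 -3.4;0 50 -300 0 0 0 -3.4;0 59 -360 0 0 0 -3.4;0 59 -418 0 0 0 -3.4;0 59 -418 -60 0 0 -3.4;0 59 -418 -120 0 0 -3.4;0 59 -418 -140 0 0 -3.4;0 59 -418 -140 0 0 -3.4;0 59 -418 -140 0 0 -3.4'
python3 - <<'E'
from h import *
c=camera("wrist"); save("w4",c["img"]); np.savez("w4.npz",**c)
E
```

```text
time_s: 13.0
ee_pos: [0.4904, -0.3307, 0.153]
tcp_rot: [3.121, 0.004, 1.685]
contact_force: [0.1, 0.1, -0.6]
opening: 0.0162
```

View pics/w4.png

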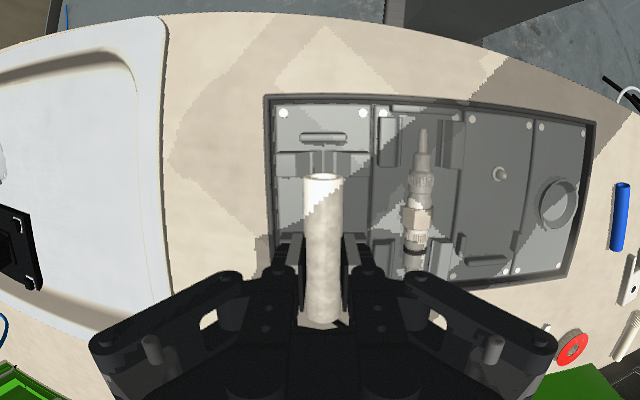

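```bash
python3 -m jog '0 0 0 -35 0 0 0;0 0 0 -50 0 0 0;0 0 0 -58 0 0 0;0 0 0 -62 0 0 0;0 0 0 -62 0 0 0;0 0 0 -63 0 0 0;0 0 0 -63 0 0 0'
```

```text
time_s: 13.92
ee_pos: [0.4905, -0.3308, 0.0904]
tcp_rot: [3.121, 0.005, 1.685]
contact_force: [1.0, -0.0, -1.0]
opening: 0.0161
```

Next, release the sleeve, lift, and travel toward the union at about (638,289).

```bash
python3 -m jog '30 0 0 -1 0 0 0;30 0 0 -1 0 0 0;30 0 0 -1 0 0 0;30 0 0 -1 0 0 0;30 0 0 60 0 0 0;30 0 0 110 0 0 0;30 0 0 170 0 0 0;30 0 0 215 0 0 0;30 0 0 215 0 0 0'
python3 - <<'E'
from h import *
c=camera("wrist"); save("w5",c["img"]); np.savez("w5.npz",**c)
E
```

```text
time_s: 15.05
ee_pos: [0.491, -0.3311, 0.3096]
tcp_rot: [3.116, 0.009, 1.685]
contact_force: [-0.3, 0.1, -0.2]
opening: 0.0301
```

View pics/w5.png

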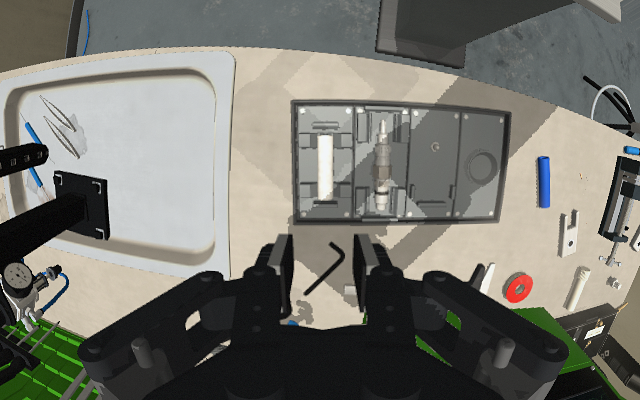

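```bash
python3 -m jog '42 -30 60 0 0 0 0;42 -60 120 0 0 0 0;42 -60 180 0 0 0 0;42 -60 240 0 0 0 0;42 -60 300 0 0 0 0;42 -60 360 0 0 0 0;42 -60 420 0 0 0 0;42 -60 480 0 0 0 0;42 -60 540 0 0 0 0;42 -20 580 0 0 0 0;42 40 610 0 0 0 0;42 100 620 -20 0 0 0;42 147 620 -55 0 0 0;42 147 620 -55 0 0 0;42 147 620 -55 0 0 0;42 147 620 -55 0 0 0;42 147 620 -55 0 0 0'
python3 - <<'E'
from h import *
c=camera("wrist"); np.savez("w6.npz",**c)
save("w6",c["img"])
E
```

```text
time_s: 17.23
ee_pos: [0.6371, 0.2892, 0.2535]
tcp_rot: [3.117, 0.006, 1.685]
contact_force: [0.3, 0.8, -0.5]
opening: 0.0418
```

View pics/w6.png

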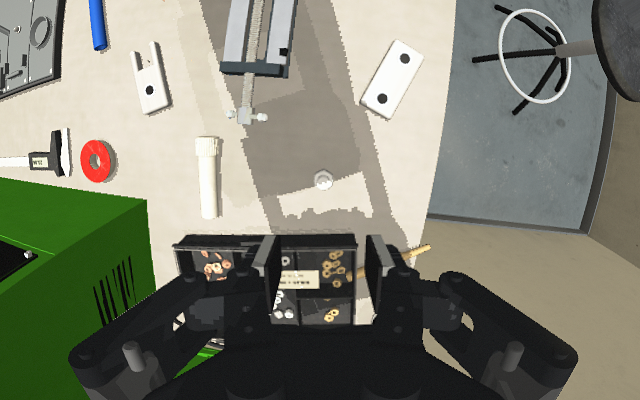

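```bash
python3 - <<'E'
from h import *
c=dict(np.load("w6.npz"))
save("w6c",cv2.resize(c["img"][160:200,300:346],None,fx=12,fy=12,interpolation=cv2.INTER_CUBIC))
print(wray(c,323,178,.03),wray(c,323,182,.015))
E
```

```text
[635.15586141 288.46075402  30.        ] [642.6087865  289.21647928  15.        ]
```

View pics/w6c.png

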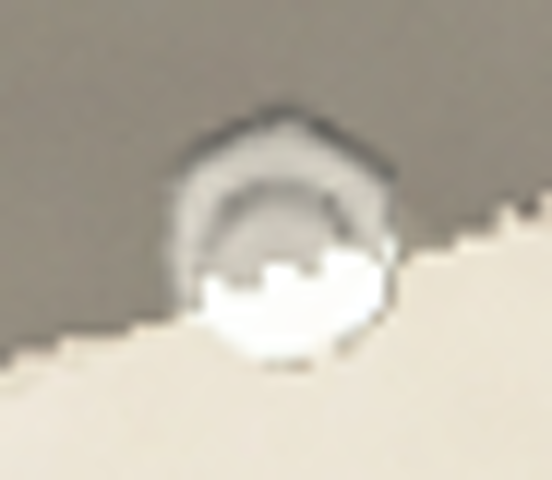

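```bash
python3 -m jog '45 1 0 -50 0 0 0;45 1 0 -100 0 0 0;45 1 0 -145 0 0 0;45 1 0 -167 0 0 0;45 1 0 -169 0 0 0;45 1 0 -169 0 0 0;45 1 0 -169 0 0 0;0 1 0 -169 0 0 0;0 1 0 -169 0 0 0;0 1 0 -169 0 0 0;0 1 0 -169 0 0 0;0 1 0 -169 0 0 0;0 1 0 -169 0 0 0'
python3 -m jog '0 0 0 20 0 0 0;0 0 0 60 0 0 0;0 0 0 120 0 0 0;0 0 0 180 0 0 0;0 0 0 210 0 0 0;0 0 0 210 0 0 0'
```

```text
time_s: 18.9
ee_pos: [0.6385, 0.2893, 0.0852]
tcp_rot: [3.116, 0.006, 1.685]
contact_force: [-1.0, -1.6, 5.6]
opening: 0.0164
time_s: 19.65
ee_pos: [0.6388, 0.2894, 0.2998]
tcp_rot: [3.111, 0.005, 1.685]
contact_force: [0.3, 0.7, -0.7]
opening: 0.0165
```

```bash
python3 -m jog '0 -60 -10 0 0 0 0;0 -120 -20 0 0 0 0;0 -174 -50 0 0 0 0;0 -190 -110 0 0 0 0;0 -190 -170 0 0 0 0;0 -190 -230 0 0 0 0;0 -190 -290 0 0 0 0;0 -185 -350 0 0 0 0;0 -174 -410 0 0 0 0;0 -174 -418 -50 0 0 0;0 -174 -418 -110 0 0 0;0 -174 -418 -135 0 0 0;0 -174 -418 -135 0 0 0;0 -174 -418 -135 0 0 0;0 -174 -418 -135 0 0 0'
python3 - <<'E'
from h import *
c=camera("wrist"); np.savez("w7.npz",**c)
save("w7",c["img"])
E
```

```text
time_s: 21.52
ee_pos: [0.4653, -0.1287, 0.1663]
tcp_rot: [3.109, 0.005, 1.686]
contact_force: [0.4, 0.4, -1.5]
opening: 0.0168
```

View pics/w7.png

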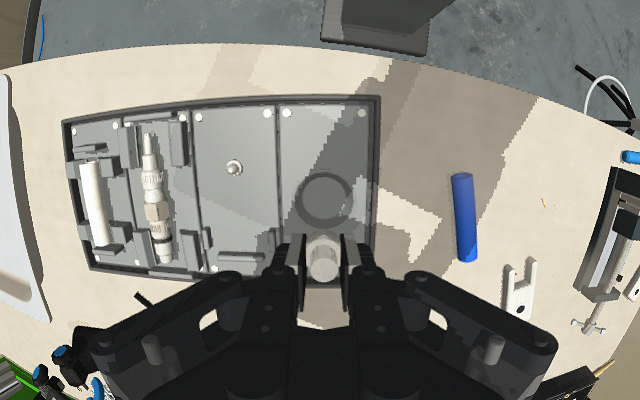

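```bash
python3 - <<'E'
from h import *
c=dict(np.load("w7.npz"))
for z in(.010,.019): print(wray(c,325,200,z))
print(wray(c,233,170,.009),wray(c,235,165,.02),[wray(c,*p,.009).round() for p in((198,118),(267,114),(213,270))])
E
```

```text
[ 466.48394561 -126.98689351   10.        ]
[ 463.74598253 -127.30915935   19.        ]
[ 451.19891848 -199.36116856    9.        ] [ 444.77399571 -194.87063752   20.        ] [array([ 413., -230.,    9.]), array([ 407., -176.,    9.]), array([ 542., -217.,    9.])]
```

```bash
python3 -m jog '0 0 1 -30 0 1.8 0;0 0 1 -50 0 1.8 0;0 0 1 -62 0 1.8 0;0 0 1 -68 0 1.8 0;0 0 1 -71 0 1.8 0;0 0 1 -71.5 0 1.8 0;0 0 1 -71.5 0 1.8 0'
```

```text
time_s: 22.45
ee_pos: [0.4654, -0.1278, 0.0952]
tcp_rot: [3.139, 0.002, 1.686]
contact_force: [-0.8, 0.0, 1.8]
opening: 0.0164
```

```bash
python3 -m jog '34 0 0 0 0 0 0;34 0 0 0 0 0 0;34 0 0 0 0 0 0;34 0 0 0 0 0 0;34 0 0 40 0 0 0;34 0 0 100 0 0 0;34 0 0 160 0 0 0;60 10 60 190 0 0 5;60 30 120 190 0 0 12;60 60 180 170 0 0 12;60 83 211 155 0 0 12;60 83 211 155 0 0 12;60 83 211 155 0 0 12;60 83 211 155 0 0 12'
python3 - <<'E'
from h import *
c=camera("wrist"); np.savez("w8.npz",**c)
save("w8",c["img"])
E
```

```text
time_s: 24.2
ee_pos: [0.5482, 0.0824, 0.251]
tcp_rot: [3.138, 0.002, 1.894]
contact_force: [1.0, -0.4, 0.8]
opening: 0.06
```

View pics/w8.png

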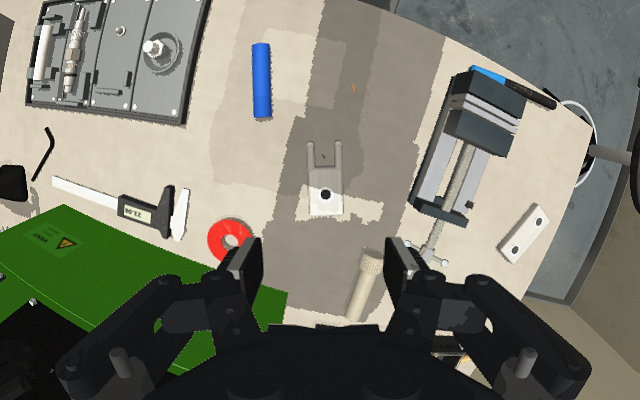

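```bash
python3 - <<'E'
from h import *
c=dict(np.load("w8.npz"))
a=wray(c,324,142,.014);b=wray(c,326,215,.014); print(a,b,(a+b)/2,np.linalg.norm(a-b),np.degrees(np.arctan2(*(b-a)[1::-1])))
print([wray(c,*p,.014) for p in((307,180),(342,180))])
print("union",wray(c,153,46,.045),"well",wray(c,163,53,.019))
E
```

```text
[509.59187756  70.73354572  14.        ] [580.55101678  96.74042685  14.        ] [545.07144717  83.73698628  14.        ] 75.57484571387594 20.128139226369044
[array([551.46813079,  66.65499024,  14.        ]), array([540.20946042, 100.19551137,  14.        ])]
union [ 463.21736355 -120.90717834   45.        ] well [ 466.4467868  -122.49668964   19.        ]
```

```bash
python3 -m jog '56 -1 1.5 -50 0 0 1.5;56 -1 1.5 -100 0 0 1.5;56 -1 1.5 -150 0 0 1.5;56 -1 1.5 -175 0 0 1.5;56 -1 1.5 -177 0 0 1.5;56 -1 1.5 -177 0 0 1.5;56 -1 1.5 -177 0 0 1.5;0 -1 1.5 -177 0 0 1.5;0 -1 1.5 -177 0 0 1.5;0 -1 1.5 -177 0 0 1.5;0 -1 1.5 -177 0 0 1.5;0 -1 1.5 -177 0 0 1.5'
python3 -m jog '0 0 0 20 0 0 0;0 0 0 60 0 0 0;0 0 0 120 0 0 0;0 0 0 180 0 0 0;0 0 0 200 0 0 0;0 0 0 200 0 0 0'
```

```text
time_s: 25.75
ee_pos: [0.5477, 0.084, 0.0753]
tcp_rot: [3.137, 0.003, 1.92]
contact_force: [-3.3, -0.0, 9.9]
opening: 0.0344
time_s: 26.5
ee_pos: [0.5478, 0.084, 0.2767]
tcp_rot: [3.135, 0.003, 1.92]
contact_force: [-0.5, -0.1, -4.1]
opening: 0.0339
```

```bash
python3 -m jog '0 -40 -40 0 0 0 -3;0 -74 -90 0 0 0 -6;0 -80 -150 0 0 0 -10;0 -80 -210 0 0 0 -13.4;0 -74 -265 0 0 0 -13.4;0 -74 -279 0 0 0 -13.4;0 -74 -279 -60 0 0 -13.4;0 -74 -279 -125 0 0 -13.4;0 -74 -279 -125 0 0 -13.4;0 -74 -279 -125 0 0 -13.4;0 -74 -279 -125 0 0 -13.4'
python3 - <<'E'
from h import *
c=camera("wrist"); np.savez("w9.npz",**c)
save("w9",c["img"])
E
```

```text
time_s: 27.88
ee_pos: [0.4747, -0.1952, 0.1543]
tcp_rot: [3.132, 0.005, 1.687]
contact_force: [-0.5, 0.4, -2.2]
opening: 0.0341
```

View pics/w9.png

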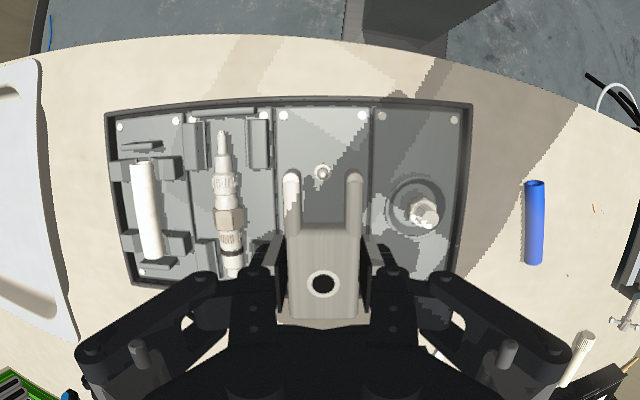

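```bash
python3 - <<'E'
from h import *
c=dict(np.load("w9.npz"))
for z in(.09,.094): print("tine ends",wray(c,291,173,z),wray(c,354,171,z))
print("rear",wray(c,291,317,.093),wray(c,357,316,.093),"hole",wray(c,323,284,.093)); print("pin",wray(c,322,180,.009),wray(c,322,171,.02))
E
```

```text
tine ends [ 436.17074334 -213.27257129   90.        ] [ 432.0629465  -185.88833559   90.        ]
tine ends [ 435.3683375  -212.91839954   94.        ] [ 431.38365302 -186.3548806    94.        ]
rear [ 510.67110438 -207.17045917   93.        ] [ 505.93930756 -173.23484884   93.        ] hole [ 488.12519092 -193.04651074   93.        ]
pin [ 454.94372655 -198.09219861    9.        ] [ 446.50390443 -198.96918762   20.        ]
```

```bash
python3 -m jog '0 1 0 -30 0 0 0;0 1 0 -50 0 0 0;0 1 0 -62 0 0 0;0 1 0 -68 0 0 0;0 1 0 -70 0 0 0;0 1 0 -70 0 0 0;0 1 0 -71 0 0 0;0 1 0 -71 0 0 0'
```

```text
time_s: 28.92
ee_pos: [0.476, -0.1954, 0.0843]
tcp_rot: [3.131, 0.006, 1.686]
contact_force: [-4.5, 2.8, 10.0]
opening: 0.0342
```

```bash
python3 -m jog '43 0 0 0 0 0 0;43 0 0 0 0 0 0;43 0 0 0 0 0 0;43 0 0 0 0 0 0;43 0 0 40 0 0 0;43 0 0 100 0 0 0;43 0 0 150 0 0 0;43 0 0 150 0 0 0;43 0 0 150 0 0 0'
python3 - <<'E'
from h import *
c=camera("wrist"); np.savez("w10.npz",**c)
save("w10",cv2.resize(c["img"][80:280,90:490],None,fx=2,fy=2))
E
```

```text
time_s: 30.05
ee_pos: [0.4758, -0.1953, 0.2336]
tcp_rot: [3.131, 0.005, 1.686]
contact_force: [0.1, 0.3, -0.9]
opening: 0.0428
```

View pics/w10.png

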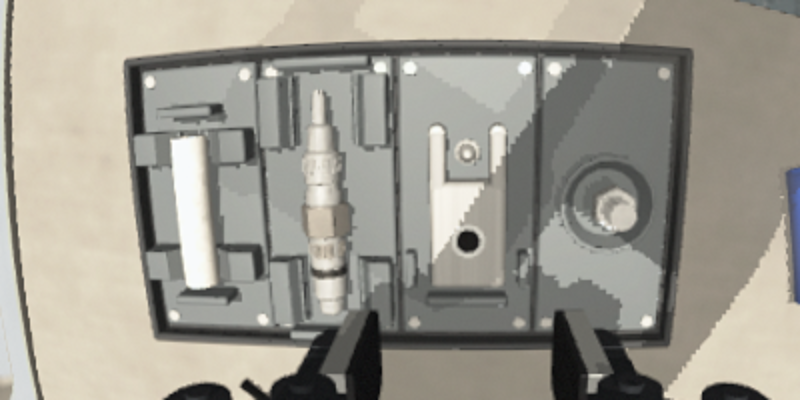

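```bash
python3 -m jog '43 0 30 60 0 0 0;43 0 90 60 0 0 0;43 0 150 60 0 0 0;43 -20 210 60 0 0 0;43 -40 270 60 0 0 0;43 -60 330 60 0 0 0;43 -60 380 60 0 0 0;43 -60 380 60 0 0 0;43 -60 380 60 0 0 0;43 -60 380 60 0 0 0'
python3 - <<'E'
from h import *
c=camera("top"); W=cloud(c); s=camera("side"); V=cloud(s)
e=np.array([-.114,.993]); 
for n,i in(("vee",-1.5),("trough",-.5),("pin",.5),("well",1.5)):
    p=np.array([.478,-.229])+e*.068*i
    for nm,w in(("top",W),("side",V)):
        d=np.hypot(w[...,0]-p[0],w[...,1]-p[1])
        q=w[(d<.012)]; print(n,nm,len(q),np.round(np.nanpercentile(q[:,2],[10,50,90,100]),4))
save("side9",cv2.resize(s["img"][110:190,300:400],None,fx=6,fy=6,interpolation=cv2.INTER_CUBIC)); print(sensors.state()["dq"])
E
```

```text
time_s: 31.35
ee_pos: [0.4159, 0.1838, 0.2925]
tcp_rot: [3.133, 0.005, 1.685]
contact_force: [0.4, -0.1, -0.2]
opening: 0.0433
vee top 58 [0.009  0.0281 0.0323 0.0346]
vee side 62 [0.009  0.0235 0.0312 0.0335]
trough top 59 [0.0084 0.0265 0.0313 0.035 ]
trough side 67 [0.0101 0.023  0.0303 0.0323]
pin top 53 [0.0194 0.0216 0.0251 0.0286]
pin side 31 [0.0223 0.0233 0.0254 0.026 ]
well top 51 [0.0094 0.0301 0.0463 0.0495]
well side 85 [0.0114 0.0303 0.0445 0.0478]
[ 0.00248467  0.00108313 -0.00268692  0.00196078 -0.00065278  0.00177029]
```

View pics/side9.png

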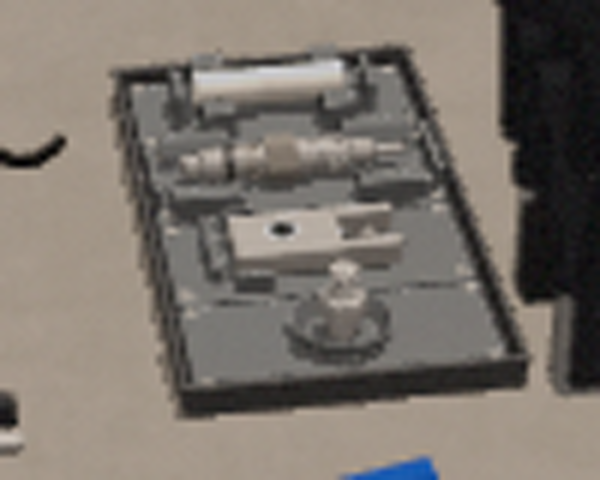

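The side view shows all four parts seated, and their heights match: sleeve top about 31 mm, injector about 30, clamp about 23 and union about 45.

```bash
python3 -c "
from h import *
print(ticket.finish_job())"
```

```text
the job is handed in; nothing more can be done
None
```

The job is handed in at about 31 s of robot time. The injector, sleeve, union and clamp were placed in that order, each in its own insert. The blue bar, the capped tube and the strap were not touched.

- **Last checks:** the close wrist view and the side view both show all four parts seated, with the pin between the clamp's tines and the union upright in its well.
- **Heights:** measured tops fit the seated values within camera noise (sleeve 31 mm, injector 30, clamp 23, union 45 above the bench).
- **Forces:** the highest force reading at the end of any move was about 10 N.
- **Disagreements:** finger openings read 1 to 3 mm below the parts' stated widths. No check failed.

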